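# Swap the aquarium water samples and hold the settled one up to read

### The job

First draw the short vial out of the white foam block, lower it into the free hole of the black tube rack (the hole with the flat ring around it) until it stands fully down, and let it go. Then draw the tallest tube straight up out of the rack until it is clear, lean it to about 45 degrees, and finish still holding it there in the gripper, motionless, with its lowest point at least 15 cm above the bench and touching nothing else. Leave the middle-sized tube in its hole and do not shift the air pump, the ornament or the food jar.

Things in the scene. Friction and masses are not known exactly. Their poses are not given: they have to be found in the camera images.
- rack: Black plastic tube rack, fixed to the bench: a block 56 (x) x 200 (y) x 60 (z) mm. Origin at the centre of its underside, z up; its three holes lie in a row along its y axis at y = -70, 0 and +70 mm (x = 0). Each is blind, 24.5 mm in diameter, 45 mm deep, with its flat floor 15 mm above the bench and a 2 mm chamfer at the mouth. One holds the tall tube, one the middle-sized tube, one is free; which is which varies. Stands turned up to 0.4 rad.
- marker: Flat white plastic ring, 38 mm outside, 29 mm inside, 2 mm thick, fixed on top of the rack round the mouth of the free hole. Origin on the hole's axis at the rack's top face, 60 mm above the bench.
- foam: White foam packing block, fixed to the bench, 100 x 100 x 60 mm, origin at the centre of its underside; one blind pocket in the middle of its top, 25 mm in diameter, 35 mm deep, in which the short vial stands.
- vial: Short capped vial, loose, 95 mm long, about 40 g: glass barrel 22 mm in diameter with a tapered foot, topped by a blue screw cap 26 mm in diameter and 30 mm tall. Origin at the centre of its foot, z along the barrel to the cap. Starts upright in the foam pocket with the foot 25 mm above the bench; fully down in the rack its foot is 15 mm above the bench.
- tall_tube: Tall capped sample tube, loose, 145 mm long, about 60 g; same 22 mm barrel and the same 26 mm x 30 mm blue cap. Origin at the centre of its foot, z along the barrel to the cap. Starts upright in a rack hole, foot 15 mm and top 160 mm above the bench.
- mid_tube: Middle-sized capped tube, loose, 110 mm long, same barrel and cap, origin at the centre of its foot; stands in a rack hole (top 125 mm above the bench) and is to be left there.
- pump: Bystander: teal aquarium air pump on rubber feet, 75 x 125 x 67 mm, loose; origin at the centre of its underside.
- ornament: Bystander: treasure-chest aquarium ornament, stone and terracotta, 75 x 110 x 85 mm, loose; origin at the centre of its underside.
- jar: Bystander: white food jar with a black lid, 64 mm in diameter, 95 mm tall, loose; origin at the centre of its underside.
There are look-alikes about, which are no part of the job. What is shaped like the vial but red is not meant.

How it is judged (in metres and radians):
On the way, in this order (a step that is already met when the one before it is completed fails the run):
1. the vial is lowered, gripped, into the free hole of the rack (horizontal distance between vial and marker below 0.006 m and z of vial in the frame of rack below 0.045 m and contact force between vial and the fingers above 0.5 N), for 0.05 s.
2. the vial stands fully down in the free hole, released (horizontal distance between vial and marker below 0.005 m and z of vial in the frame of rack below 0.019 m and angle between vial's own z axis and vertical below 0.15 rad and contact force between vial and the fingers below 0.1 N), for 0.2 s.
3. the tall tube is drawn up clear of the rack in the gripper, still about upright (z of tall_tube in the frame of rack above 0.062 m and angle between tall_tube's own z axis and vertical below 0.4 rad and contact force between tall_tube and the fingers above 0.5 N), for 0.05 s.
At the end, for the whole second after the job is handed in: Tall tube held still in the fingers, touching nothing else, leaning 33 to 57 degrees from upright, cap up, foot over 140 mm above the bench; vial released and upright in the free hole, within 5 mm of its axis and 4 mm of its floor; middle-sized tube still in its hole (all of step 2 and angle between tall_tube's own z axis and vertical between 0.58 and 0.99 rad and height (world z) of tall_tube above 0.14 m and contact force between tall_tube and the fingers above 0.5 N and linear speed of tall_tube below 0.03 m/s and angular speed of tall_tube below 0.2 rad/s and contact force between tall_tube and rack below 0.1 N and contact force between tall_tube and foam below 0.1 N and contact force between tall_tube and vial below 0.1 N and contact force between tall_tube and mid_tube below 0.1 N and contact force between tall_tube and pump below 0.1 N and contact force between tall_tube and ornament below 0.1 N and contact force between tall_tube and jar below 0.1 N and distance of mid_tube from where it was at the start of the episode below 0.015 m and angle between mid_tube's own z axis and vertical below 0.2 rad); the arm keeps its last pose, push and grip.
It fails at once if the middle-sized tube is pulled out, knocked or tipped (not (distance of mid_tube from where it was at the start of the episode below 0.015 m and angle between mid_tube's own z axis and vertical below 0.2 rad)).
It fails at once if the air pump is shifted by more than 30 mm (distance of pump from where it was at the start of the episode above 0.03 m).
It fails at once if the ornament is shifted by more than 30 mm (distance of ornament from where it was at the start of the episode above 0.03 m).
It fails at once if the food jar is shifted by more than 30 mm (distance of jar from where it was at the start of the episode above 0.03 m).
It also fails if it takes over 56 s, if anything falls off the work surface, if the arm or the gripper's body presses on something with over 40 N, if the wrist force passes 120 N, or if a joint passes its speed limit or range.

### The arm

A 6-joint arm with a two-finger parallel gripper is mounted at the origin on the work surface. World frame = base frame: x ahead of the robot, y to its left, z up, the work surface at z = 0. Lengths are in m, angles in degrees, forces in N, time in s.
With the tool pointing down it reaches from about 0.25 to 0.725 m from the base axis. Payload 9.7 kg.
Tool frame: the origin (TCP) lies midway between the tips of the shut fingers; the grasp point (between the pads) lies bot.hold_point_z behind it (bot.hold_point_z is the distance from the TCP to the grasp point, in m); z points along the fingers, y is the line along which they close (so a half turn about z gives the same grasp; the last joint's range is limited). The gripper opens to 85 mm and grips with 20 to 120 N. Pads are 22 mm wide; open, the fingers measure 114 mm over their backs; the gripper's body (76 mm by 85 mm) begins 54 mm behind the grasp point. The pads swing forward as they close: fully open they stand 13 mm farther back than shut.
Start: joints at [-64.572, 4.979, 10.078, 95.1, 0, 90], TCP at [0.236, -0.497, 0.231] pointing down, gripper open.
Joint ranges: [-179.16, 179.16], [-48.56, 103.87], [-65.8, 70.77], [-126.05, 130.52], [-82.76, 87.17], [-180, 180]. Speed limits (degrees/s): [127.2, 127.2, 147.25, 180, 180, 180].

### API

Orientations are given as [roll, pitch, yaw] about the fixed x, y, z axes, in that order (R = Rz(yaw) Ry(pitch) Rx(roll)).
In Python, from workcell import bot, camera, camera_model, ticket gives the robot as it stands.
- The arm moves only by the tool send_rows, never from a script. Its argument "targets" is text: rows parted by semicolons, each of 5 numbers parted by spaces: the shift along the tool's x, y, z in mm, then the turn about the tool's z in degrees, then the closure in counts, from 0 (fully open) to 255 (shut). A call has 1 to 20 rows; each row is the pose to reach, as a shift and turn from the pose commanded when the call began, along the tool's axes at that moment; what a row does not reach only later rows make up. A row lasts 1/8 s, in which the tool goes at most 62.5 mm and 10.7 degrees, less where a joint would pass 70% of its speed; a pose out of reach is approached as far as the arm can. A call with a gripper value outside its range is refused whole. The fingers move at their own pace and stop on an object; "newtons" is the grip in N (left out, the last holds). Time passes only in rows, so rows that repeat a pose let the fingers close. It gives the time, the measured TCP pose, the force, the opening and the grip force at its end, in the units of the state.
- bot.get_obs(): the state, without advancing time (a new reading comes with each control period).
- camera(name): name is "scene" or "top" or "wrist"; returns the picture (480x640x3 uint8, blue, green, red); there is no depth.
- camera_model(name): a dict with "K" (3x3 intrinsics, pixels), "pose" (4x4, takes a point from camera to world coordinates); the wrist camera has in their place "T_tool_cam" (4x4, takes a point from camera to tool coordinates, whose origin is the TCP and whose axes are the flange's). Camera axes: x right, y down, z forward; pixel columns grow to the right and rows downward; lengths in m; the calibration is good to about 2 mm. A picture is of the moment at which its call begins: read the wrist's pose just before it. camera_model takes no time and is no camera call.
- ticket.job_done(): hands the job in; it is judged then, once.
The state is a dict: "time": time; "q": joint angles; "qd": joint speeds; "joint_efforts": joint torques, N m; "ee_pos": TCP position; "tcp_rot": TCP orientation; "wrist_force": force on the tool from outside, world axes, zero at the start; "torque": the same for the moment, N m; "opening": finger opening in m; "grasp_force": force on a finger pad.
Only numpy, scipy, OpenCV 4.12 (cv2) and the standard library are available. Lean on these libraries where they do the work, as an engineer would, in place of code of your own. Each camera call takes 0.05 s, during which the arm holds its last target. There are 200 camera calls.

## Working session

There is one attempt and no reset: what is moved stays moved. The work goes in short steps, Python scripts to look and compute and a tool call to move; the robot and the scene stay as the last step left them, time stands still between calls to the robot, and variables do not carry over. Pictures are saved under pics/ and viewed, at most 10 in all, crops included, and the job is handed in when it is done.

Besides the shell and the picture viewer there is one more tool, called after "Request:" in YAML: its name, and indented under it one key for each argument. send_rows: Moves the arm, as the interface text tells. Its arguments: {"type":"object","properties":{"targets":{"type":"string"},"newtons":{"type":"number"}},"required":["targets"]}

```bash
ls; mkdir -p pics
python3 - <<'E'
from workcell import bot,camera,camera_model
import cv2,numpy as np
o=bot.get_obs();print(o['time'],o['ee_pos'],o['tcp_rot'],o['opening'],bot.hold_point_z)
for n in ('scene','top'):
    cv2.imwrite(f'pics/{n}0.png',camera(n)); m=camera_model(n);print(n,np.round(m['K'],1).tolist(),np.round(m['pose'],4).tolist())
print(np.round(camera_model('wrist')['T_tool_cam'],4).tolist(),np.round(camera_model('wrist')['K'],1).tolist())
E
```

```text
pics
0.0 [ 0.23605874 -0.4965211   0.23058816] [-1.79925340e+02  4.46227185e-04  2.54269462e+01] 0.08557918488585607 0.0187
scene [[529.7, 0.0, 314.5], [0.0, 529.7, 234.0], [0.0, 0.0, 1.0]] [[-0.2715, 0.5527, -0.7879, 1.4459], [0.9624, 0.1494, -0.2268, 0.1917], [-0.0076, -0.8199, -0.5725, 0.6737], [0.0, 0.0, 0.0, 1.0]]
top [[512.8, 0.0, 324.3], [0.0, 512.8, 238.4], [0.0, 0.0, 1.0]] [[-0.001, -0.9888, 0.1495, 0.4904], [-0.9998, 0.0038, 0.0189, -0.0228], [-0.0192, -0.1495, -0.9886, 1.0907], [0.0, 0.0, 0.0, 1.0]]
[[0.0005, -0.9569, -0.2903, 0.0749], [1.0, 0.0004, 0.0006, -0.0001], [-0.0004, -0.2903, 0.9569, -0.1427], [0.0, 0.0, 0.0, 1.0]] [[414.2, 0.0, 326.3], [0.0, 414.2, 241.1], [0.0, 0.0, 1.0]]
```

View pics/top0.png

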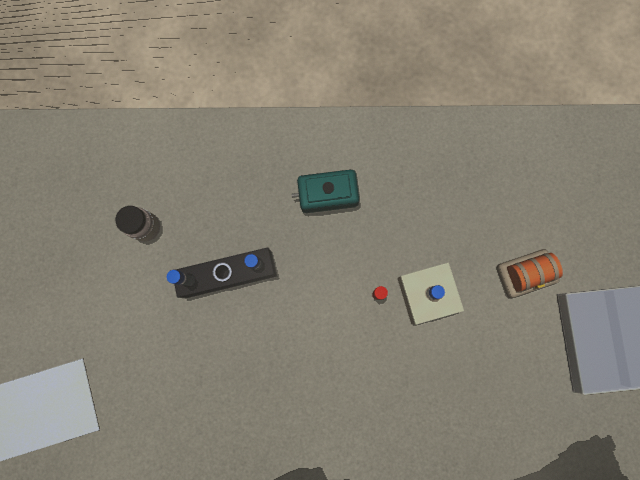

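View pics/scene0.png

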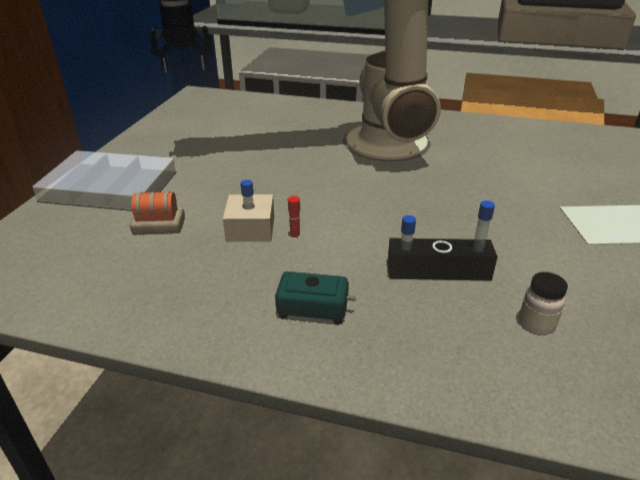

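Top view: the caps are tall (173,276), mid (251,261) and vial (437,292). The ring sits at (222,272), so the free hole is the middle one. The red decoy is at (381,293). The scene view shows the same order.

```bash
cat > h.py <<'E'
import cv2,numpy as np
from scipy.spatial.transform import Rotation as R
from workcell import bot,camera,camera_model
def grab(n):
    """picture, K, camera-to-world pose"""
    o=bot.get_obs(); im=camera(n); m=camera_model(n)
    if n=='wrist':
        T=np.eye(4);T[:3,:3]=R.from_euler('xyz',o['tcp_rot'],degrees=True).as_matrix();T[:3,3]=o['ee_pos']
        return im,m['K'],T@m['T_tool_cam']
    return im,m['K'],m['pose']
def ray(K,T,uv):
    d=T[:3,:3]@np.linalg.solve(K,[*uv,1.]);return T[:3,3],d/np.linalg.norm(d)
def plane(K,T,uv,z):
    c,d=ray(K,T,uv);return c+d*(z-c[2])/d[2]
def tri(*rays):
    A=sum(np.eye(3)-np.outer(d,d) for c,d in rays);b=sum((np.eye(3)-np.outer(d,d))@c for c,d in rays)
    return np.linalg.solve(A,b)
def proj(K,T,p):
    q=T[:3,:3].T@(np.asarray(p)-T[:3,3]);u=K@q;return u[:2]/u[2]
def blobs(mask,amin):
    n,l,s,c=cv2.connectedComponentsWithStats(mask.astype(np.uint8))
    return [(c[i],s[i]) for i in range(1,n) if s[i][4]>amin]
def blue(im):
    h=cv2.cvtColor(im,cv2.COLOR_BGR2HSV);return cv2.inRange(h,(105,140,50),(130,255,255))>0
def white(im):
    h=cv2.cvtColor(im,cv2.COLOR_BGR2HSV);return cv2.inRange(h,(0,0,150),(180,60,255))>0
E
python3 - <<'E'
from h import *
np.set_printoptions(precision=4,suppress=True)
V={n:grab(n) for n in('scene','top')}
B={n:[c for c,s in blobs(blue(V[n][0]),40) if 170<c[1]<400] for n in V}
for n in B: print(n,np.round(B[n],1).tolist())
b={n:sorted(B[n],key=lambda c:c[0]) for n in B}
# top left->right: tall,mid,vial ; scene: vial,mid,tall
for nm,i,j,zc in(('tall',2,0,.145),('mid',1,1,.11),('vial',0,2,.105)):
    if len(b['scene'])==3==len(b['top']):
        s,t=b['scene'][i],b['top'][j]
        print(nm,tri(ray(*V['scene'][1:],s),ray(*V['top'][1:],t)),plane(*V['scene'][1:],s,zc)[:2],plane(*V['top'][1:],t,zc)[:2])
for n,box in(('scene',(425,235,460,258)),('top',(208,258,238,286))):
    im=V[n][0];x0,y0,x1,y1=box
    g=im[y0:y1,x0:x1].min(2)>110
    ys,xs=np.nonzero(g);c=cv2.minEnclosingCircle(np.c_[xs,ys].astype(np.float32))
    h=cv2.convexHull(np.c_[xs,ys].astype(np.int32));m=cv2.moments(h);uv=(m['m10']/m['m00']+x0,m['m01']/m['m00']+y0)
    print('ring',n,uv,len(xs),plane(*V[n][1:],uv,.062))
E
```

```text
scene [[246.2, 182.7], [487.1, 204.5], [408.9, 219.2]]
top [[250.8, 260.2], [173.1, 276.2], [437.4, 291.6]]
tall [0.5626 0.2697 0.159 ] [0.5395 0.2702] [0.5636 0.2758]
mid [0.5954 0.1338 0.124 ] [0.5743 0.1309] [0.5967 0.1377]
vial [ 0.5358 -0.2187  0.1185] [ 0.5137 -0.2306] [ 0.5359 -0.2197]
ring scene (442.37860082304525, 241.92510288065844) 199 [0.5644 0.1999 0.062 ]
ring top (219.7846153846154, 269.0032634032634) 131 [0.5842 0.2079 0.062 ]
```

Request:
send_rows:
  targets: "390 -122 0 -78 0;390 -122 0 -78 0;390 -122 0 -78 0;390 -122 0 -78 0;390 -122 0 -78 0;390 -122 0 -78 0;390 -122 0 -78 0;390 -122 0 -78 0;390 -122 0 -78 0;390 -122 0 -78 0"

```text
time: 1.45
ee_pos: [0.5357, -0.2194, 0.2313]
tcp_rot: [-180.0, -0.0, 103.3]
wrist_force: [0.1, -0.5, -0.3]
opening: 0.0854
grasp_force: 0.0
```

Run:
```python
from h import *
np.set_printoptions(precision=4,suppress=True)
o=bot.get_obs();print(o['time'],o['ee_pos'],o['tcp_rot'],o['q'],o['qd'])
im,K,T=grab('wrist');cv2.imwrite('pics/w1.png',im)
for c,s in blobs(blue(im),200): print(c,s,plane(K,T,c,.115))
```

```text
1.45 [ 0.5357 -0.2194  0.2313] [-179.993    -0.0046  103.3265] [-22.2677   9.0411  14.544   95.5112  -0.0003  54.4058] [-0.3467 -0.2625 -0.096  -0.1781  0.0226 -0.1944]
[324.6287 232.2773] [ 306  209   38   46 1403] [ 0.5352 -0.2178  0.115 ]
```

View pics/w1.png

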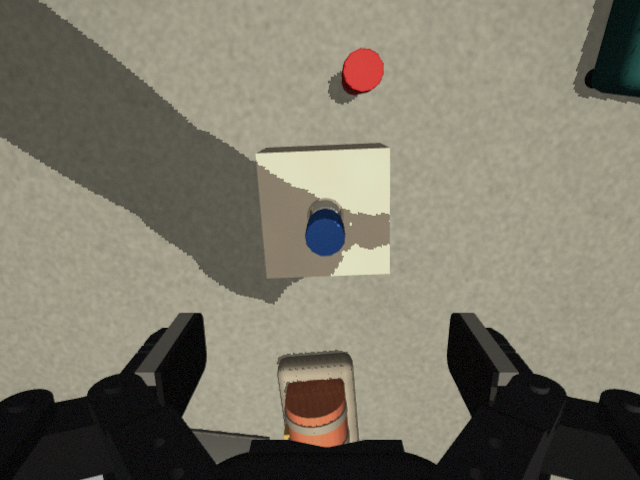

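The wrist view shows the vial cap at (325,232), directly under the gripper, with clear space for both fingers. The red decoy is off at (363,70).

Request:
send_rows:
  targets: "0 0 60 0 0;0 0 110 0 0;0 0 145 0 0;0 0 145 0 0;0 0 145 0 255;0 0 145 0 255;0 0 145 0 255;0 0 145 0 255;0 0 145 0 255;0 0 145 0 255;0 0 145 0 255;0 0 145 0 255"
  newtons: 40

```text
time: 3.0
ee_pos: [0.5362, -0.2193, 0.0874]
tcp_rot: [180.0, 0.1, 103.4]
wrist_force: [-1.7, 0.3, 4.9]
opening: 0.0248
grasp_force: 39.0
```

Request:
send_rows:
  targets: "0 0 -50 0 255;0 0 -100 0 255;0 0 -150 0 255;0 0 -150 0 255;60 20 -150 0 255;120 40 -150 0 255;180 65 -150 0 255;240 90 -150 0 255;290 120 -150 0 255;330 139 -150 0 255;330 139 -150 0 255;330 139 -150 0 255;330 139 -150 0 255;330 139 -150 0 255"

```text
time: 4.75
ee_pos: [0.5945, 0.1331, 0.2365]
tcp_rot: [180.0, 0.0, 103.3]
wrist_force: [0.6, -0.6, -0.3]
opening: 0.025
grasp_force: 40.0
```

Run:
```python
from h import *
np.set_printoptions(precision=4,suppress=True)
o=bot.get_obs();print(o['time'],o['ee_pos'],o['tcp_rot'],o['q'],o['opening'])
im,K,T=grab('wrist');cv2.imwrite('pics/w2.png',im)
for c,s in blobs(blue(im),200): print('blue',c,s)
for c,s in blobs(white(im),200): print('white',c,s,plane(K,T,c,.062))
im,K,T=grab('top');cv2.imwrite('pics/t2.png',im)
```

```text
4.75 [0.5945 0.1331 0.2365] [179.985    0.0037 103.342 ] [12.621  13.5286 20.3362 96.7925 -0.0035 89.279 ] 0.025049933658840073
blue [325.2553   4.3708] [306   0  39  12 329]
blue [325.7195 230.3346] [ 306  209   40   42 1330]
blue [326.2401 349.2026] [ 286  293   82  109 7088]
white [143.3324  86.1534] [    0     0   290   181 49480] [0.4458 0.1947 0.062 ]
white [511.467 186.58 ] [   339      0    301    460 101327] [0.7291 0.1875 0.062 ]
white [325.6037 121.0812] [301  95  51  54 911] [0.5788 0.2015 0.062 ]
white [105.4364 344.3964] [    0   279   338   189 28376] [ 0.4362 -0.0232  0.062 ]
white [326.4486 419.9282] [ 277  383  100   64 4345] [ 0.6406 -0.0556  0.062 ]
white [147.485  436.3233] [135 423  25  30 266] [ 0.4822 -0.1121  0.062 ]
white [505.3436 436.3861] [494 423  25  30 259] [ 0.8075 -0.035   0.062 ]
white [459.6149 470.2297] [449 454  27  26 296] [ 0.7787 -0.0826  0.062 ]
```

View pics/w2.png

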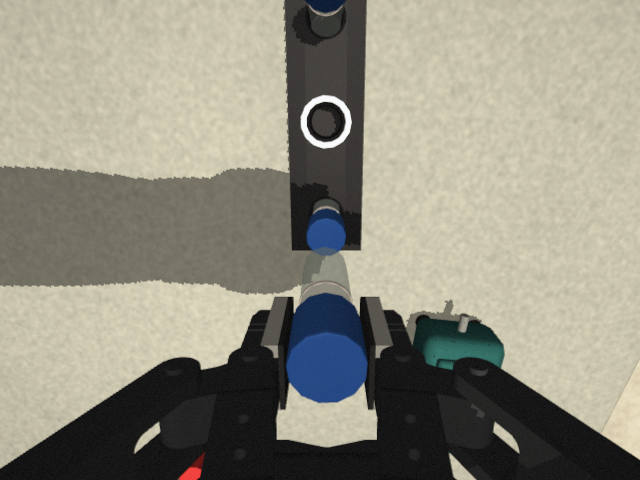

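Run:
```python
from h import *
m=camera_model('wrist');K,T=m['K'],m['T_tool_cam'];im=cv2.imread('pics/w2.png')
b=blue(im)[293:]; print('col',[ (r+293,np.nonzero(b[r])[0][[0,-1]].tolist()) for r in(5,30,60,85)])
for row,z,e in((402.5,-.0326,-.013),(293,-.0026,.013)):
    c,d=ray(K,T,(326,row));p=c+d*(z-c[2])/d[2];print('x centre est',p[0]-e,p[1])
hsv=cv2.cvtColor(im,cv2.COLOR_BGR2GRAY);print(hsv[240:296:3,326].tolist())
for x,z in((.011,.0274),(.0,.0624),(.006,.0624),(.008,.0624),(.011,-.0026)):print(x,z,proj(K,T,(x,0,z)))
for n in(-.0349,0):pass
```

```text
col [(298, [308, 343]), (323, [292, 360]), (353, [288, 365]), (378, [288, 365])]
x centre est 0.0007378492742089755 0.000834027666210548
x centre est -0.0011588649266198268 0.000811425629555824
[72, 73, 75, 89, 88, 112, 148, 143, 147, 145, 143, 145, 146, 138, 148, 139, 139, 138, 43]
0.011 0.0274 [324.17751635 266.60428526]
0.0 0.0624 [324.50998546 262.97427574]
0.006 0.0624 [324.50175785 252.14701692]
0.008 0.0624 [324.49898571 248.49897439]
0.011 -0.0026 [323.7946156 295.1024621]
```

Run:
```python
import cv2
im=cv2.imread('pics/w2.png');cv2.imwrite('pics/w2c.png',cv2.resize(im[235:415,270:385],None,fx=3.3,fy=3.3))
```

```text
(no output)
```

View pics/w2c.png

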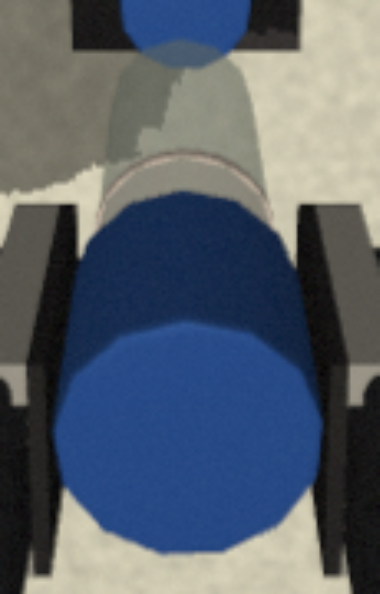

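The crop shows the held vial upright and centred between the pads, with its foot at row ~247. The ring at (326,121) is 70 mm ahead along tool x.

Request:
send_rows:
  targets: "35 0 0 0 255;70 0 0 0 255;70 0 0 0 255;70 0 0 0 255;70 0 50 0 255;70 0 90 0 255;70 0 105 0 255;70 0 108 0 255;70 0 111 0 255;70 0 114 0 255;70 0 117 0 255;70 0 120 0 255;70 0 123 0 255;70 0 123 0 255"

```text
time: 6.6
ee_pos: [0.5781, 0.2022, 0.1129]
tcp_rot: [-180.0, 0.0, 103.4]
wrist_force: [0.2, 0.3, -1.3]
opening: 0.0249
grasp_force: 40.0
```

Request:
send_rows:
  targets: "0 0 6 0 255;0 0 12 0 255;0 0 18 0 255;0 0 24 0 255;0 0 29 0 255;0 0 32 0 255;0 0 34 0 255;0 0 35 0 255;0 0 35 0 255;0 0 35 0 255"

```text
time: 7.85
ee_pos: [0.5784, 0.2023, 0.0785]
tcp_rot: [180.0, -0.0, 103.4]
wrist_force: [0.3, 0.4, -0.1]
opening: 0.0252
grasp_force: 40.0
```

Request:
send_rows:
  targets: "0 0 1 0 255;0 0 1 0 255;0 0 1 0 0;0 0 1 0 0;0 0 1 0 0;0 0 1 0 0;0 0 1 0 0;0 0 -5 0 0;0 0 -50 0 0;0 0 -100 0 0;0 0 -150 0 0;0 0 -150 0 0;0 0 -150 0 0"

```text
time: 9.48
ee_pos: [0.5783, 0.2023, 0.2281]
tcp_rot: [-180.0, 0.0, 103.4]
wrist_force: [-0.5, -0.2, -0.4]
opening: 0.0855
grasp_force: 0.0
```

Run:
```python
from h import *
np.set_printoptions(precision=4,suppress=True)
o=bot.get_obs();print(o['time'],o['ee_pos'],o['tcp_rot'],o['opening'])
im,K,T=grab('wrist');cv2.imwrite('pics/w3.png',im)
yaw=np.radians(o['tcp_rot'][2]);ex=np.array([np.cos(yaw),np.sin(yaw)]);ey=np.array([np.sin(yaw),-np.cos(yaw)])
for c,s in blobs(blue(im),200):
    print(c,s)
    for z in(.12,.11,.155):
        p=plane(K,T,c,z);d=p[:2]-o['ee_pos'][:2];print(z,p,d@ex,d@ey)
```

```text
9.475 [0.5783 0.2023 0.2281] [-179.9974    0.0022  103.4319] 0.08550389507361345
[324.8723 126.6927] [ 299  101   52   53 2161]
0.12 [0.5626 0.2684 0.12  ] 0.06793847712478242 7.579409128675475e-05
0.11 [0.5626 0.2681 0.11  ] 0.06768311325597377 4.428858054920243e-05
0.155 [0.5625 0.2693 0.155 ] 0.06883225066561258 0.00018606337886844203
[324.5057 230.064 ] [ 305  207   39   46 1406]
0.12 [0.5769 0.2075 0.12  ] 0.005381122805742673 -0.00018319181123487363
0.11 [0.5775 0.2048 0.11  ] 0.0026309723904718346 -0.0002250256766858739
0.155 [0.5748 0.2169 0.155 ] 0.015006649259190843 -3.6773282156657774e-05
[325.4404 332.5226] [ 307  307   37   51 1569]
0.12 [0.5942 0.1375 0.12  ] -0.06666231171695537 0.0003989266041638743
0.11 [0.5955 0.1321 0.11  ] -0.07228555344442487 0.00038030761419786605
0.155 [0.5897 0.1567 0.155 ] -0.04698096567081213 0.0004640930690448467
```

View pics/w3.png

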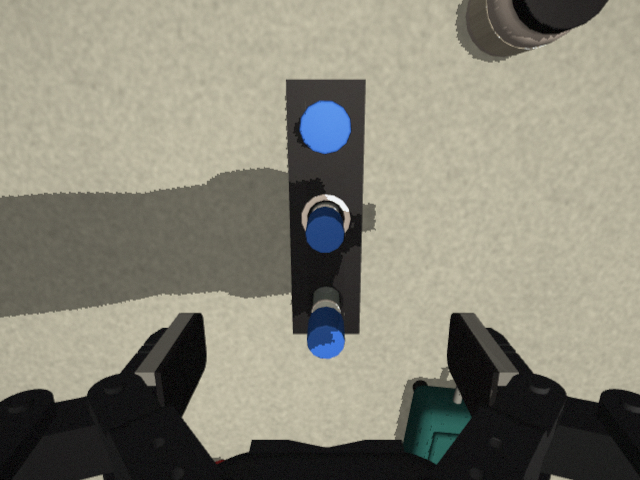

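Vial stands in the ring with its cap at (325,230), released. The tall tube's cap is at (325,127), about 70 mm ahead along tool x.

Request:
send_rows:
  targets: "35 0 0 0 0;69 0 0 0 0;69 0 0 0 0;69 0 0 0 0;69 0 50 0 0;69 0 102 0 0;69 0 102 0 0;69 0 102 0 255;69 0 102 0 255;69 0 102 0 255;69 0 102 0 255;69 0 102 0 255;69 0 102 0 255;69 0 102 0 255"
  newtons: 40

```text
time: 11.28
ee_pos: [0.5627, 0.2697, 0.1279]
tcp_rot: [179.9, -0.0, 103.4]
wrist_force: [-0.4, -0.7, 6.7]
opening: 0.0251
grasp_force: 39.0
```

Request:
send_rows:
  targets: "0 0 -20 0 255;0 0 -40 0 255;0 0 -60 0 255;0 0 -80 0 255;0 0 -80 0 255;0 0 -80 0 255;0 0 -80 0 255"

```text
time: 12.15
ee_pos: [0.562, 0.2692, 0.2052]
tcp_rot: [-179.9, 0.0, 103.4]
wrist_force: [-0.9, -0.5, -0.2]
opening: 0.0248
grasp_force: 39.6
```

Request:
send_rows:
  targets: "26 0 0 0 255;52 0 0 0 255;52 0 0 0 255;52 0 0 0 255;52 0 40 0 255;52 0 70 0 255;52 0 81 0 255;52 0 81 0 255;52 0 81 0 255"
  newtons: 20

```text
time: 13.28
ee_pos: [0.5508, 0.3201, 0.1269]
tcp_rot: [179.9, -0.0, 103.4]
wrist_force: [-1.2, 1.0, 0.0]
opening: 0.0252
grasp_force: 39.5
```

Request:
send_rows:
  targets: "-5 0 0 0 255;-10 0 0 0 255;-14 0 1 0 255;-18 0 2 0 255;-22 0 3 0 255;-26 0 5 0 255;-30 0 6 0 255;-34 0 7 0 255;-34 0 7 0 255"

```text
time: 14.4
ee_pos: [0.5583, 0.2867, 0.1184]
tcp_rot: [180.0, -0.0, 103.4]
wrist_force: [-0.8, 4.5, 3.3]
opening: 0.0249
grasp_force: 40.6
```

Run:
```python
from h import *
for n in('scene',): 
    im=camera(n); cv2.imwrite('pics/s4.png',cv2.resize(im[130:330,350:600],None,fx=2.8,fy=2.8))
print(bot.get_obs()['wrist_force'],bot.get_obs()['torque'])
```

```text
[0.22604524 4.858571   4.07187233] [ 1.09063433  0.10723689 -0.01467858]
```

View pics/s4.png

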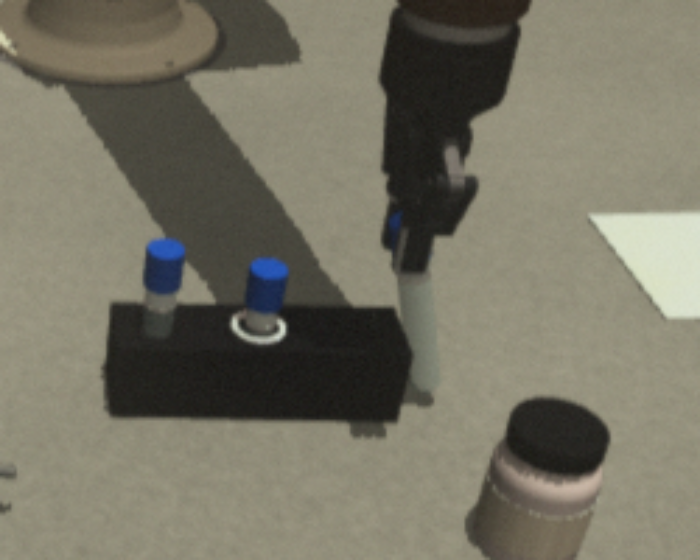

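The tube is pivoting against the rack's end edge, with its cap moving inward. The vial and mid tube are undisturbed.

Request:
send_rows:
  targets: "-4 0 1 0 255;-8 0 2 0 255;-12 0 3 0 255;-16 0 4 0 255;-20 0 5 0 255;-24 0 6 0 255;-28 0 7 0 255;-32 0 8 0 255;-36 0 9 0 255;-40 0 9 0 255;-42 0 9 0 255;-42 0 9 0 255;-42 0 9 0 255"

```text
time: 16.08
ee_pos: [0.5678, 0.246, 0.1094]
tcp_rot: [-180.0, 0.0, 103.4]
wrist_force: [-1.0, 3.2, 0.8]
opening: 0.0253
grasp_force: 38.2
```

Request:
send_rows:
  targets: "0 0 0 0 255;0 0 0 0 255;0 0 -10 0 255;0 0 -30 0 255;0 0 -60 0 255;0 0 -90 0 255;0 0 -120 0 255;0 0 -150 0 255;0 0 -170 0 255;0 0 -170 0 255;0 0 -170 0 255;0 0 -170 0 255;0 0 -170 0 255"
  newtons: 80

```text
time: 17.7
ee_pos: [0.5677, 0.2459, 0.2786]
tcp_rot: [-179.9, 0.0, 103.4]
wrist_force: [0.3, 0.0, -0.9]
opening: 0.024
grasp_force: 78.7
```

Run:
```python
from h import *
a=camera('scene')[60:330,330:600];b=camera('top')[200:380,100:340]
a=cv2.resize(a,(480,480));b=cv2.resize(b,(320,240))
w=cv2.resize(camera('wrist'),(320,240))
cv2.imwrite('pics/f5.png',np.hstack([a,np.vstack([b,w])]))
```

```text
(no output)
```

View pics/f5.png

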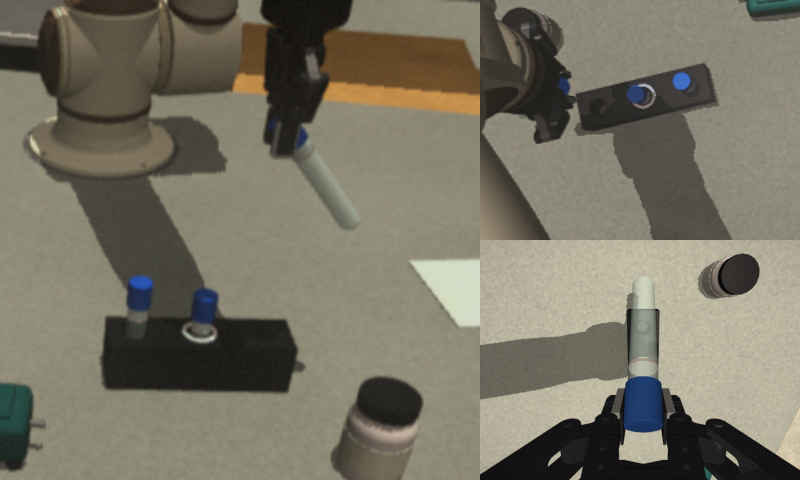

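The tube is held leaning well clear of everything, and the vial and mid tube are upright in their holes. In the wrist view the foot tip is at about full-resolution row 70, so I'll use that to get the angle.

Run:
```python
from h import *
m=camera_model('wrist');K,T=m['K'],m['T_tool_cam']
for a in(35,40,45,50,55):
    t=np.radians(a);ax=np.array([np.sin(t),0,np.cos(t)]);n=np.array([np.cos(t),0,-np.sin(t)])
    f=np.array([0,0,-.0187])+.1316*ax
    print(a,[proj(K,T,f+r*n)[1].round(1) for r in(-.008,0,.008)],'foot z',.2786-f[2]-.008*np.sin(t))
o=bot.get_obs();print(o['qd'].max() if hasattr(o['qd'],'max') else o['qd'],o['grasp_force'],o['time'])
```

```text
35 [np.float64(125.5), np.float64(113.0), np.float64(99.8)] foot z 0.18491097948076035
40 [np.float64(107.1), np.float64(94.3), np.float64(80.7)] foot z 0.1913462504080502
45 [np.float64(88.2), np.float64(75.2), np.float64(61.2)] foot z 0.19858789334635796
50 [np.float64(68.9), np.float64(55.5), np.float64(41.1)] foot z 0.2065807950202996
55 [np.float64(49.0), np.float64(35.3), np.float64(20.3)] foot z 0.2152641246218904
0.1699354038610174 78.73706817626953 17.85
```

Request:
send_rows:
  targets: "0 0 0 0 255;0 0 0 0 255;0 0 0 0 255;0 0 0 0 255"

```text
time: 18.35
ee_pos: [0.5679, 0.246, 0.2793]
tcp_rot: [-180.0, -0.0, 103.4]
wrist_force: [0.1, 0.4, 1.0]
opening: 0.0241
grasp_force: 78.7
```

```bash
python3 -c "
from workcell import ticket;print(ticket.job_done())"
```

```text
the job is handed in; nothing more can be done
None
```

I handed the job in at 18.4 s, verdict not shown: the vial stands released in the free hole, and the tall tube is held still at about 43° with its foot about 19 cm up; the mid tube, pump, ornament and jar were not touched as far as I could see.

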